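Set up the belt punching station

ROBOT

A 6-joint arm with a two-finger parallel gripper is mounted at the origin on the work surface. World frame = base frame: x ahead of the robot, y to its left, z up, the work surface at z = 0. Lengths are in m, angles in rad, forces in N, time in s.
With the tool pointing down it reaches from about 0.35 to 0.85 m from the base axis. Payload 8.1 kg.
Tool frame: the origin (TCP) lies where the fingers leave the gripper's body, on its centre line; the fingertips stand 84 mm ahead of it and the grasp point (between the pads) lies 65 mm ahead of it; z points along the fingers, y is the line along which they close (so a half turn about z gives the same grasp; the last joint's range is limited). The gripper opens to 93 mm and grips with 3 to 60 N. Pads are 15 mm wide; open, the fingers measure 128 mm over their backs; the gripper's body (75 mm by 188 mm) begins 65 mm behind the grasp point.
Start: joints at [1.26, 0.13, 1.488, -0, 1.523, -0.085], TCP at [0.134, 0.585, 0.303] pointing down, gripper open.
Joint ranges: [-2.96, 2.96], [-0.89, 2.26], [0.02, 2.5], [-1.34, 4.48], [0, 2.73], [-2.66, 2.66]. Speed limits (rad/s): [2.39, 2.39, 2.79, 3.14, 3.14, 3.14].

INTERFACE

Orientations are given as a rotation vector (axis times angle).
In Python, from plant import robot gives the robot as it stands.
- The arm moves only by the shell command python3 -m jog 'ROWS' [FORCE]. ROWS is text: rows parted by semicolons, each of 5 numbers parted by spaces: the opening, from 0 (shut) to 1 (fully open), then the shift along the tool's x, y, z in m, then the turn about the tool's z in degrees. A call has 1 to 10 rows; each row shifts and turns the commanded pose from where the row before left it, along the tool's axes as they then stand; what a row does not reach is not made up. A row lasts 1/12 s, in which the tool goes at most 41.7 mm and 7.16 degrees, less where a joint would pass 70% of its speed; a pose out of reach is approached as far as the arm can. A call with a gripper value outside its range is refused whole. The fingers move at their own pace and stop on an object; FORCE is the grip in N (left out, the last holds). Time passes only in rows, so rows that do not move let the fingers close. It gives the time, the measured TCP pose, the force, the opening and the grip force at its end, in the units of the state.
- robot.read_state(): the state, without advancing time (a new reading comes with each control period).
- robot.read_camera(name): name is "scene" or "top" or "wrist"; returns a dict with "color" (480x640x3 uint8, red, green, blue), "intrinsics" (3x3 intrinsics, pixels), "k1" (the pictures are not rectified: a ray, as slopes to the right and down, at radius r is drawn at 1 + k1 r^2 times it, then the intrinsics apply), "pose" (4x4, takes a point from camera to world coordinates); the wrist camera has in their place "tool_from_camera" (4x4, takes a point from camera to tool coordinates, whose origin is the TCP and whose axes are the flange's). Camera axes: x right, y down, z forward; pixel columns grow to the right and rows downward; lengths in m; the calibration is good to about 2 mm. A picture is of the moment at which its call begins: read the wrist's pose just before it. There is no depth.
- robot.close_job(): hands the job in; it is judged then, once.
The state is a dict: "t": time; "q": joint angles; "dq": joint speeds; "joint_torque": joint torques, N m; "tool_pos": TCP position; "orientation": TCP orientation; "force": force on the tool from outside, world axes, zero at the start; "wrist_torque": the same for the moment, N m; "opening": finger opening in m; "gripper_force": force on a finger pad.
Only numpy, scipy, OpenCV 4.12 (cv2) and the standard library are available. Lean on these libraries where they do the work, as an engineer would, in place of code of your own. Each camera call takes 0.05 s, during which the arm holds its last target. There are 200 camera calls.

TASK

Set up the belt punching station on the bench: with a fingertip, push the arms of the four-armed punch turret round until the punch with the widest head stands centred over the round brass pad, and only then push the swinging strap stop clockwise (seen from above) until it rests fully against its stop post. Push gently and take hold of nothing; leave the hammer, the hand punch, the rivet setter and the steel-topped block where they are.

Things in the scene. Friction and masses are not known exactly. Their poses are not given: they have to be found in the camera images.
- station: punching station, fixed to the bench: grey base plate 220 x 330 x 12 mm, from x -110 to 110 and y -220 to 110 mm. Origin on the bench under the turret's axis; z up. On it: the turret; the anvil block (64 x 56 mm, top at 52 mm) at x -62, y 0; the strap stop, pivoted at x 20, y -190; its slim round stop post (12 mm thick, 64 mm high) at x -45, y -176
- turret (a joint): rotation of the four-armed punch turret about its vertical axis (rad, counter-clockwise from above positive). 0, or any whole turn (6.283), is the widest punch exactly over the pad. Turns either way without stops, with light friction (about 0.2 N m), and stays where it is left
- turret_axis (a point): point on the turret's axis at the height of the arms' tops (102 mm). Hub 48 mm across, its cap up to 112 mm. Four plain steel arms 90 degrees apart, bars 16 mm wide from height 86 to 102 mm, reach 110 mm from the axis; their outer 28 mm is bare, with nothing under it down to height 60 mm
- wide_punch (a point): foot of the widest punch head, on its arm's top face, 62 mm from the axis. Each arm carries at 62 mm a round dark punch: a head standing 18 mm above the arm (to 120 mm) and a tube hanging 22 mm below. Head diameters: 40 mm (the wanted one), then counter-clockwise from above 16, 24, 12 mm
- pad (a point): centre of the top of the round brass pad, 40 mm across, at height 56 mm, 62 mm from the turret's axis; the widest punch's tube is 30 mm across and passes 8 mm above it
- strap_stop (a joint): swing of the strap stop about its vertical pivot (rad, clockwise from above positive): 0 points along the station's -y, away from the turret; 1.571 points along the station's -x, where it meets its stop post. An aluminium bar 16 mm wide, reaching 97 mm from the pivot, between heights 49 and 69 mm; light friction (about 0.1 N m), stays where it is left
- stop_pin (a point): top (height 105 mm) of the upright round steel pin on the strap stop, 12 mm thick, standing 36 mm above the bar and 75 mm from the pivot: push the strap stop here
- stop_pivot (a point): point on the strap stop's pivot axis, at the height of the pin's top (105 mm)
- hammer: loose hammer lying on the bench on the +y side of the station; origin under it. To be left alone
- arch_punch: loose steel hand punch, 125 mm long and 24 mm thick, lying on the bench on the -x side of the station; origin under its middle. To be left alone
- setter: loose rivet setter, a steel pin 24 mm across and 68 mm tall standing upright on the bench near the station's -x, +y corner; origin under it. To be left alone
- block: loose wooden block with a steel top, 90 x 90 x 60 mm, on the bench beyond the station's -y end; origin under its middle. To be left alone

How it is judged:
By the outcome, as a careful person would: the job done as asked, in the order asked, and still so for the second after the job is handed in, with the robot touching nothing.
It also fails if it takes over 64 s, if anything falls off the work surface, if the arm or the gripper's body presses on something with over 40 N, if the wrist force passes 120 N, or if a joint passes its speed limit or range.

## Working session

There is one attempt and no reset: what is moved stays moved. The work goes in short steps, Python scripts to look and compute and a shell command to move; the robot and the scene stay as the last step left them, time stands still between calls to the robot, and variables do not carry over. Pictures are saved under pics/ and viewed, at most 10 in all, crops included, and the job is handed in when it is done.

```bash
mkdir -p pics; cat > h.py <<'E'
import numpy as np,cv2
from plant import robot
from scipy.spatial.transform import Rotation as R
def ray(c,u,v):
    K=c["intrinsics"];k=c["k1"]
    d=np.array([(u-K[0][2])/K[0][0],(v-K[1][2])/K[1][1]]);p=d.copy()
    for _ in range(20): p=d/(1+k*(p@p))
    T=np.array(c["pose"]);return T[:3,3],T[:3,:3]@np.array([p[0],p[1],1])
def onz(c,u,v,z):
    o,d=ray(c,u,v);return o+d*(z-o[2])/d[2]
def proj(c,P):
    T=np.array(c["pose"]);q=T[:3,:3].T@(np.array(P)-T[:3,3]);s=q[:2]/q[2];s=s*(1+c["k1"]*(s@s));K=c["intrinsics"]
    return K[0][0]*s[0]+K[0][2],K[1][1]*s[1]+K[1][2]
E
python3 - <<'E'
from h import *
for n in("top","scene"):
    c=robot.read_camera(n);cv2.imwrite(f"pics/{n}0.png",c["color"][:,:,::-1]);print(n,np.round(c["pose"],3).tolist(),c["k1"],c["intrinsics"])
s=robot.read_state();print(s["t"],s["tool_pos"],R.from_rotvec(s["orientation"]).as_matrix().round(3))
E
```

```text
top [[0.008, -0.988, 0.157, 0.366], [-1.0, -0.006, 0.012, 0.034], [-0.011, -0.157, -0.988, 1.05], [0.0, 0.0, 0.0, 1.0]] -0.16144259603500388 [[541.15816697   0.         320.8179233 ]
 [  0.         541.15816697 236.75473537]
 [  0.           0.           1.        ]]
scene [[0.164, 0.686, -0.709, 1.311], [0.986, -0.126, 0.107, -0.076], [-0.016, -0.717, -0.697, 0.861], [0.0, 0.0, 0.0, 1.0]] 0.04157989298748905 [[595.37566509   0.         307.3292558 ]
 [  0.         595.37566509 227.58859623]
 [  0.           0.           1.        ]]
0.1 [0.13419956 0.58440594 0.30177399] [[-0.975  0.224 -0.001]
 [ 0.224  0.975 -0.002]
 [ 0.    -0.002 -1.   ]]
```

View pics/top0.png

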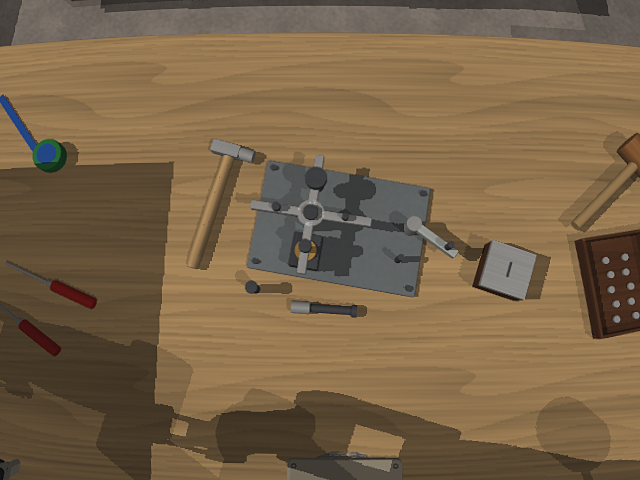

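View pics/scene0.png

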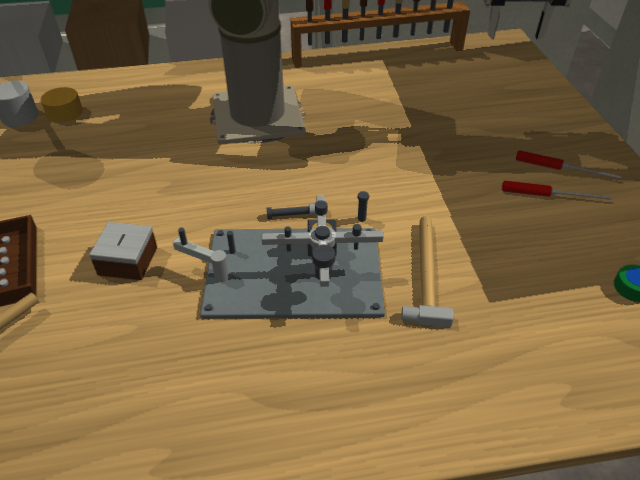

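The top view shows the hub at (311,212), the wide head at (316,178) on the side far from the pad, and the brass pad at (306,251). The strap stop runs from its pivot at (414,224) to about (455,253), and the stop post is near (398,260). Next I'll measure these.

```bash
cat > m.py <<'E'
from h import *
c=robot.read_camera("top");im=cv2.imread("pics/top0.png")
P=lambda u,v,z:onz(c,u,v,z)[:2]
pts={"c++":(267,161,1,.11,.11),"c+-":(433,187,1,.11,-.22),"c--":(417,297,1,-.11,-.22),"c-+":(248,268,1,-.11,.11)}
A=np.array([P(u,v,.012) for u,v,*_ in pts.values()]);B=np.array([p[3:] for p in pts.values()])
ca,cb=A.mean(0),B.mean(0)
H=(B-cb).T@(A-ca);th=np.arctan2(H[0,1]-H[1,0],H[0,0]+H[1,1]);Rm=np.array([[np.cos(th),-np.sin(th)],[np.sin(th),np.cos(th)]])
o=ca-Rm@cb;print("origin",o,"yaw",th,"res mm",((B@Rm.T+o-A)*1e3).round(1).tolist())
for n,q in dict(hub=(311,212,.112),wide=(316,177,.12),head2=(305,245,.12),pivot=(414,222,.075)).items():
    p=P(*q);print(n,p.round(4),"station",(Rm.T@(p-o)).round(4))
hsv=cv2.cvtColor(im,cv2.COLOR_BGR2HSV);m=cv2.inRange(hsv,(10,120,100),(30,255,255));m[:225]=0;m[275:]=0;m[:,:285]=0;m[:,335:]=0
v,u=np.nonzero(m);print("pad px",u.min(),u.max(),v.min(),v.max(),(Rm.T@(P((u.min()+u.max())/2,(v.min()+v.max())/2,.056)-o)).round(4))
E
python3 m.py; python3 - <<'E'
import cv2
a=cv2.imread("pics/top0.png")[145:305,235:475];b=cv2.imread("pics/scene0.png")
cv2.imwrite("pics/crop_top.png",cv2.resize(a,None,fx=3.3,fy=3.3,interpolation=2))
cv2.imwrite("pics/crop_sc.png",cv2.resize(b[180:330,165:405],None,fx=3.3,fy=3.3,interpolation=2))
E
```

```text
origin [0.55865046 0.06153566] yaw -0.15764459372151066 res mm [[0.9, -2.7], [0.3, 2.1], [0.4, 0.4], [-1.6, 0.3]]
hub [0.5593 0.0633] station [0.0004 0.0019]
wide [0.6212 0.0549] station [0.0628 0.0033]
head2 [0.4991 0.0728] station [-0.0606  0.0018]
pivot [ 0.5496 -0.1251] station [ 0.0203 -0.1858]
pad px 295 315 241 259 [-0.0611  0.0043]
```

View pics/crop_top.png

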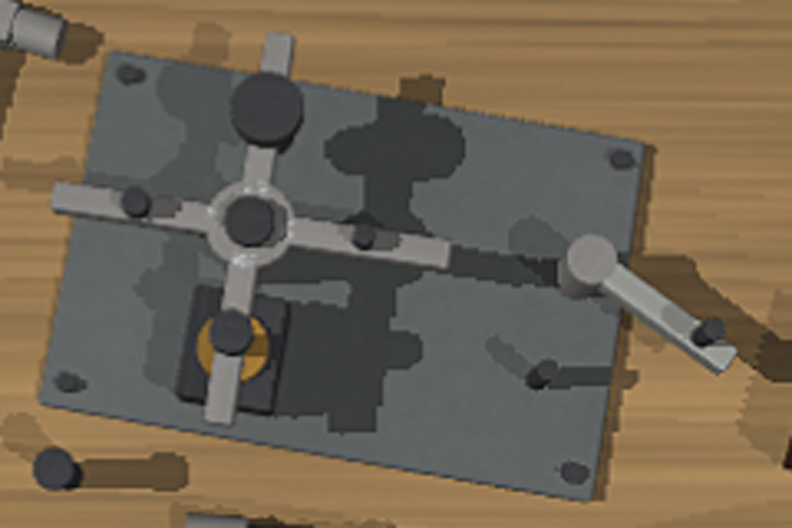

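View pics/crop_sc.png

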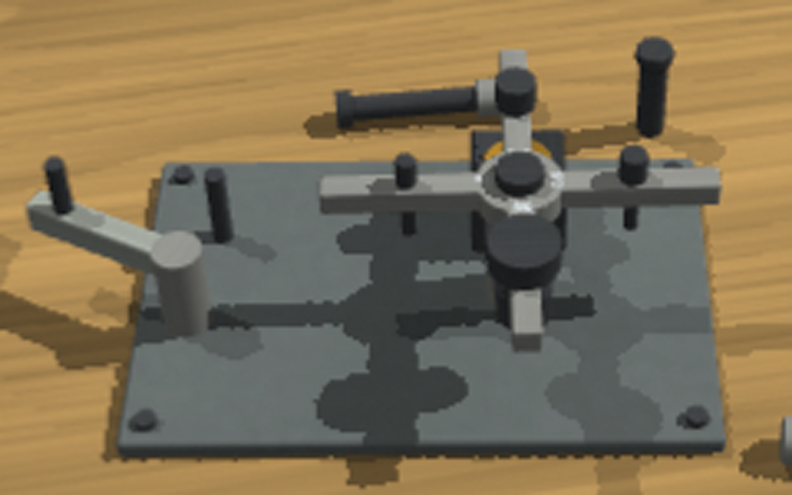

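The crops confirm the layout, with the 16 mm punch on the left arm, the 24 mm over the pad and the 12 mm on the right. I'll refine the station yaw and turret angle, then work out the move to the left arm.

```bash
cat > m2.py <<'E'
from h import *
c=robot.read_camera("top");s=robot.read_camera("scene")
f=lambda x,y:(235+x/3.3,145+y/3.3)
g=lambda x,y:(165+x/3.3,180+y/3.3)
deg=lambda a,b:np.degrees(np.arctan2(*(b-a)[::-1]))
def L(cam,p,q,z):
    a,b=onz(cam,*p,z)[:2],onz(cam,*q,z)[:2];return a,b,deg(a,b),np.linalg.norm(a-b)
for n,cam,p,q,z,add in [("top far",c,f(112,52),f(650,145),.012,90),("top near",c,f(42,403),f(600,500),.012,90),("top left",c,f(40,403),f(110,52),.012,0),("top right",c,f(603,500),f(652,145),.012,0),
 ("sc near robot",s,g(165,163),g(685,163),.012,-90),("sc far",s,g(118,446),g(724,440),.012,-90),("sc left",s,g(118,446),g(165,163),.012,-180),("sc right",s,g(724,440),g(685,163),.012,-180)]:
    a,b,d,l=L(cam,p,q,z);print(n,"yaw %.2f len %.4f"%((d+add+90)%180-90,l))
for n,p,q in [("arm near-far",f(219,422),f(279,35)),("arm right-left",f(448,253),f(52,197))]:
    a,b,d,l=L(c,p,q,.102);print(n,"%.2f len %.4f"%(d,l),"mid",((a+b)/2).round(4))
a,b,d,l=L(s,g(320,189),g(720,180),.102);print("sc arm l-r",d,l,((a+b)/2).round(4))
print("sc wide-24",L(s,g(524,237),g(516,76),.120),"cap",onz(s,*g(520,172),.112))
print("pin top/sc",onz(s,*g(54,161),.105),"top",onz(c,*f(713,329),.105), "pivot",onz(c,*f(592,258),.075),"post sc",onz(s,*g(214,173),.064),"top",onz(c,*f(548,371),.064))
E
python3 m2.py
```

```text
top far yaw -9.74 len 0.3294
top near yaw -9.49 len 0.3307
top left yaw -9.56 len 0.2166
top right yaw -9.06 len 0.2151
sc near robot yaw -10.40 len 0.3216
sc far yaw -9.49 len 0.3265
sc left yaw -9.70 len 0.2183
sc right yaw -8.36 len 0.2132
arm near-far -8.00 len 0.2166 mid [0.5594 0.0643]
arm right-left 82.13 len 0.2175 mid [0.5594 0.0646]
sc arm l-r 81.44195583014643 0.2183842455176359 [0.565  0.0643]
sc wide-24 (array([0.62097281, 0.05604478]), array([0.49712705, 0.07462652]), np.float64(171.467027030397), np.float64(0.12523199901292736)) cap [0.56543128 0.06426065 0.112     ]
pin top/sc [ 0.50347989 -0.18610336  0.105     ] top [ 0.50341977 -0.18597251  0.105     ] pivot [ 0.54736256 -0.12582143  0.075     ] post sc [ 0.48652304 -0.10101256  0.064     ] top [ 0.48520303 -0.10173359  0.064     ]
```

Station yaw is about -9.5°, the turret is at about 181.6° and the axis is near (0.560, 0.0635). The two views agree on the pin. Next I'll move the closed gripper to the robot side of the left arm.

```bash
python3 -m jog '0 0 0 0 -5; 0 -0.0233 -0.0181 0 0; 0 -0.0233 -0.0181 0 0; 0 -0.0233 -0.0181 0 0; 0 -0.0233 -0.0181 0 0; 0 -0.0233 -0.0181 0 0; 0 -0.0233 -0.0181 0 0; 0 -0.0233 -0.0181 0 0; 0 -0.0233 -0.0181 0 0; 0 -0.0233 -0.0181 0 0'; python3 -m jog '0 -0.0233 -0.0181 0 0; 0 -0.0233 -0.0181 0 0; 0 -0.0233 -0.0181 0 0; 0 -0.0233 -0.0181 0 0; 0 -0.0233 -0.0181 0 0; 0 -0.0233 -0.0181 0 0; 0 -0.0233 -0.0181 0 0; 0 -0.0233 -0.0181 0 0; 0 0 0 0 0; 0 0 0 0 0'
cat > st.py <<'E'
from h import *
s=robot.read_state();M=R.from_rotvec(s["orientation"]).as_matrix()
p=np.array(s["tool_pos"]);A=np.array([.560,.0635]);d=p[:2]-A;y=M[:2,1];x=M[:2,0]
print("t",s["t"],"pos",p.round(4),"ydir %.2f"%np.degrees(np.arctan2(y[1],y[0])),"tilt",M[:,2].round(3),"axis in tool x,y",(x@-d).round(4),(y@-d).round(4),"F",np.round(s["force"],1),"open",s["opening"],"q",np.round(s["q"],2))
E
python3 st.py
```

```text
t: 1.08
tool_pos: [0.3203, 0.3933, 0.3028]
orientation: [0.217, 3.134, 0.0]
force: [-0.1, 0.5, 0.8]
opening: 0.0311
gripper_force: 0.0
t: 1.92
tool_pos: [0.4848, 0.2242, 0.3025]
orientation: [-0.222, -3.133, 0.0]
force: [0.2, 0.5, 0.9]
opening: 0.0003
gripper_force: 0.0
t 1.9167 pos [0.4848 0.2242 0.3025] ydir 81.90 tilt [-0.001 -0.    -1.   ] axis in tool x,y -0.0971 -0.1485 F [0.2 0.5 0.9] open 0.00030077029931823806 q [ 0.34 -0.05  1.67  0.    1.52 -1.09]
```

```bash
python3 -m jog '0 -0.0232 -0.0178 0 0; 0 -0.0232 -0.0178 0 0; 0 -0.0232 -0.0178 0 0; 0 0 0 0.03 0; 0 0 0 0.03 0; 0 0 0 0.03 0; 0 0 0 0.03 0; 0 0 0 0.0225 0;0 0 0 0 0; 0 0 0 0 0' >/dev/null; python3 st.py; python3 - <<'E'
from h import *
c=robot.read_camera("scene");cv2.imwrite("pics/s1.png",cv2.resize(c["color"][130:330,165:465,::-1],None,fx=2.5,fy=2.5))
E
```

```text
t 2.75 pos [0.5442 0.1636 0.1592] ydir 82.13 tilt [-0.003 -0.    -1.   ] axis in tool x,y -0.0294 -0.097 F [-0.7 -0.1  0.9] open 0.0007069101962913137 q [ 0.2   0.16  1.72  0.    1.26 -1.23]
```

View pics/s1.png

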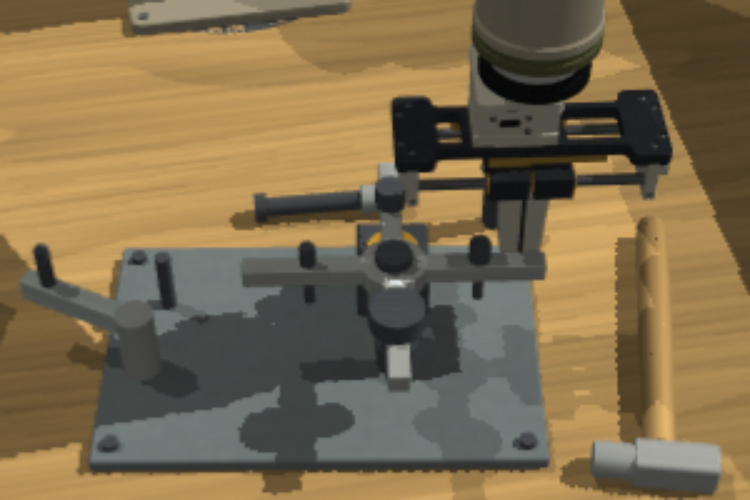

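The finger stands just behind the left arm, clear of it. Now I'll sweep clockwise in an arc.

```bash
python3 -m jog '0 -0.005 0 0 0; 0 -0.005 0 0 0;0 -0.004 0 0 0; 0 -0.0067 0.0009 0 4; 0 -0.0067 0.0009 0 4; 0 -0.0067 0.0009 0 4; 0 -0.0067 0.0009 0 4; 0 -0.0067 0.0009 0 4; 0 -0.0067 0.0009 0 4; 0 -0.0067 0.0009 0 4'; python3 st.py
```

```text
t: 3.63
tool_pos: [0.6061, 0.1508, 0.1611]
orientation: [0.975, 2.986, 0.0]
force: [-3.0, -0.5, 0.6]
opening: 0.0004
gripper_force: 1.2
t 3.6333 pos [0.6061 0.1508 0.1611] ydir 53.86 tilt [ 0.  0. -1.] axis in tool x,y -0.0143 -0.0977 F [-3.  -0.5  0.6] open 0.0004224332113128189 q [ 0.16  0.3   1.56  0.    1.28 -0.78]
```

```bash
python3 -m jog '0 -0.0068 0.0008 0 4; 0 -0.0068 0.0008 0 4; 0 -0.0068 0.0008 0 4; 0 -0.0068 0.0008 0 4; 0 -0.0068 0.0008 0 4; 0 -0.0068 0.0008 0 4; 0 -0.0068 0.0008 0 4; 0 -0.0068 0.0008 0 4; 0 -0.0068 0.0008 0 4; 0 -0.0068 0.0008 0 4'; python3 st.py
```

```text
t: 4.47
tool_pos: [0.6515, 0.1016, 0.1609]
orientation: [-1.937, -2.473, -0.001]
force: [-2.3, 2.5, 0.2]
opening: 0.0004
gripper_force: 1.2
t 4.4667 pos [0.6515 0.1016 0.1609] ydir 13.86 tilt [ 0.     0.001 -1.   ] axis in tool x,y -0.0151 -0.0979 F [-2.3  2.5  0.2] open 0.0004222403324319711 q [ 0.08  0.39  1.45  0.    1.3  -0.17]
```

```bash
python3 -m jog '0 -0.0068 0.0008 0 4; 0 -0.0068 0.0008 0 4; 0 -0.0068 0.0008 0 4; 0 -0.0068 0.0008 0 4; 0 -0.0068 0.0008 0 4; 0 -0.0068 0.0008 0 4; 0 -0.0068 0.0008 0 4; 0 -0.0068 0.0008 0 4; 0 -0.0068 0.0008 0 4; 0 -0.0068 0.0008 0 4'; python3 st.py
```

```text
t: 5.3
tool_pos: [0.6549, 0.0346, 0.1611]
orientation: [-2.666, -1.662, -0.002]
force: [-0.3, 1.8, -0.6]
opening: 0.0009
gripper_force: 1.1
t 5.3 pos [0.6549 0.0346 0.1611] ydir -26.14 tilt [ 0.001  0.001 -1.   ] axis in tool x,y -0.0159 -0.0979 F [-0.3  1.8 -0.6] open 0.0008781357915244143 q [-0.03  0.38  1.46  0.    1.3   0.43]
```

```bash
python3 -m jog '0 -0.0068 0.0009 0 4; 0 -0.0068 0.0009 0 4; 0 -0.0068 0.0009 0 4; 0 -0.0068 0.0009 0 4; 0 -0.0068 0.0009 0 4; 0 -0.0068 0.0009 0 4; 0 -0.0068 0.0009 0 4; 0 -0.0068 0.0009 0 4; 0 -0.0068 0.0009 0 4; 0 -0.0068 0.0009 0 4'; python3 st.py
```

```text
t: 6.13
tool_pos: [0.6152, -0.0197, 0.1614]
orientation: [3.074, 0.649, 0.004]
force: [1.2, 1.7, 0.3]
opening: 0.0004
gripper_force: 1.1
t 6.1333 pos [ 0.6152 -0.0197  0.1614] ydir -66.15 tilt [ 0.002  0.    -1.   ] axis in tool x,y -0.0169 -0.0984 F [1.2 1.7 0.3] open 0.0004319894563670197 q [-0.12  0.28  1.59  0.    1.28  1.04]
```

```bash
python3 -m jog '0 -0.0068 0.0009 0 4; 0 -0.0068 0.0009 0 4; 0 -0.0051 0.0006 0 3; 0 -0.0051 0.0006 0 3; 0 -0.0051 0.0006 0 3; 0 -0.0034 0.0004 0 2; 0 -0.0034 0.0004 0 2; 0 -0.0034 0.0004 0 2; 0 -0.0034 0.0004 0 2;  0 0 0 0 0'; python3 st.py
python3 - <<'E'
from h import *
c=robot.read_camera("top");cv2.imwrite("pics/t2.png",c["color"][:,:,::-1]);cv2.imwrite("pics/t2c.png",cv2.resize(c["color"][145:305,235:475,::-1],None,fx=3.3,fy=3.3,interpolation=2))
E
```

```text
t: 6.97
tool_pos: [0.5752, -0.0346, 0.1614]
orientation: [3.141, -0.029, 0.003]
force: [0.5, -0.0, 0.0]
opening: 0.0008
gripper_force: 0.2
t 6.9667 pos [ 0.5752 -0.0346  0.1614] ydir -91.06 tilt [ 0.002 -0.001 -1.   ] axis in tool x,y -0.017 -0.0978 F [ 0.5 -0.   0. ] open 0.0008206105504062063 q [-0.15  0.18  1.7  -0.    1.26  1.44]
```

View pics/t2c.png

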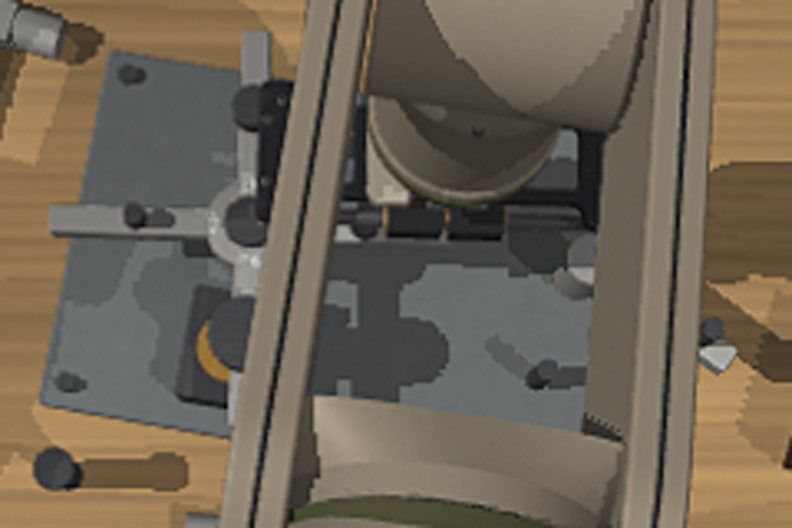

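```bash
cat > ang.py <<'E'
from h import *
import sys
c=robot.read_camera("top");f=lambda x,y:(235+x/3.3,145+y/3.3)
ax=np.array([.5594,.0645])
for a in sys.argv[1:]:
    x,y,z=map(float,a.split(","));p=onz(c,*f(x,y),z)[:2]-ax;print(a,"%.2f deg r %.4f"%(np.degrees(np.arctan2(p[1],p[0])),np.hypot(*p)))
E
python3 ang.py 52,221,.102 257,35,.102 253,106,.12
```

```text
52,221,.102 89.18 deg r 0.1074
257,35,.102 -1.65 deg r 0.1072
253,106,.12 -1.76 deg r 0.0616
```

The wide head has 8.2° left to go. I'll finish slowly, back off, lift, swing the arm clear and measure.

```bash
python3 -m jog '0 -0.0034 0.0004 0 2; 0 -0.0034 0.0004 0 2; 0 -0.0034 0.0004 0 2; 0 -0.0026 0.0004 0 1.5; 0 -0.0009 0 0 0.5; 0 0 0 0 0; 0 0.006 0 0 0; 0 0.006 0 0 0; 0 0 0 -0.025 0; 0 0 0 -0.03 0'; python3 -m jog '0 0 0.03 -0.03 0; 0 0 0.035 0 0; 0 0 0.035 0 0; 0 0 0.035 0 0; 0 0 0.035 0 0; 0 0 0.035 0 0; 0 0 0.035 0 0; 0 0 0.035 0 0; 0 0 0.03 0 0; 0 0 0 0 0';  python3 st.py
python3 - <<'E'
from h import *
c=robot.read_camera("top");cv2.imwrite("pics/t3c.png",cv2.resize(c["color"][145:305,235:475,::-1],None,fx=3.3,fy=3.3,interpolation=2))
E
```

```text
t: 7.9
tool_pos: [0.5711, -0.0361, 0.2124]
orientation: [-3.131, 0.243, 0.011]
force: [-0.1, 0.1, -0.3]
opening: 0.0003
gripper_force: 0.0
t: 8.73
tool_pos: [0.5239, -0.3426, 0.2442]
orientation: [3.13, -0.25, -0.001]
force: [0.5, -1.2, 0.5]
opening: 0.0007
gripper_force: 0.0
t 8.7333 pos [ 0.5239 -0.3426  0.2442] ydir -99.14 tilt [-0.001 -0.002 -1.   ] axis in tool x,y -0.0289 -0.4066 F [ 0.5 -1.2  0.5] open 0.0006664160007439538 q [-0.66  0.23  1.48 -0.    1.43  1.07]
```

View pics/t3c.png

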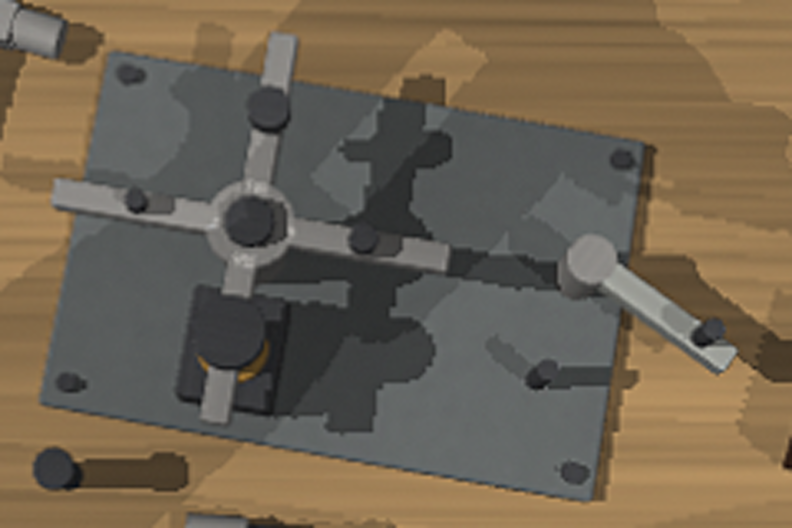

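```bash
sed -i '$a\
pp=[onz(c,*f(*q),.102)[:2] for q in ((53,193),(448,256),(282,36),(215,421))]\
for a,b in ((1,0),(3,2)):\
    d=pp[b]-pp[a];print("line %.2f"%np.degrees(np.arctan2(d[1],d[0])),((pp[a]+pp[b])/2).round(4))\
import itertools\
s1=[(131,75),(622,160),(575,473),(70,382)];q=[onz(c,*f(*k),.015)[:2] for k in s1]\
for a,b,o in ((1,0,-90),(2,3,-90),(3,0,0),(2,1,0)):\
    d=q[b]-q[a];print("screws yaw %.2f"%(np.degrees(np.arctan2(d[1],d[0]))+o),np.hypot(*d).round(4))' ang.py; python3 ang.py 53,193,.102 282,36,.102 231,331,.12
```

```text
53,193,.102 80.93 deg r 0.1087
282,36,.102 -9.02 deg r 0.1080
231,331,.12 172.19 deg r 0.0614
line 81.10 [0.5597 0.0643]
line -9.04 [0.5594 0.0645]
screws yaw -9.74 0.2989
screws yaw -9.86 0.2991
screws yaw -9.64 0.1887
screws yaw -9.58 0.1894
```

The turret reads -9.0° against a station yaw of -9.65°, so the wide punch is centred to within about 0.7 mm at the pad. Now for the strap stop: turn the tool and come down on the far side of the pin.

```bash
python3 -m jog '0 0 0 0 -7; 0 0 0 0 -7; 0 0 0 0 -7; 0 0 0 0 -7; 0 0 0 0 -7; 0 0 0 0 -7; 0 0 0 0 -7; 0 0 0 0 -7; 0 0 0 0 -6.7; 0 0 0 0 0' >/dev/null; python3 -m jog '0 0.0285 -0.0185 0 0; 0 0.0285 -0.0185 0 0; 0 0.0285 -0.0185 0 0; 0 0.0285 -0.0185 0 0; 0 0 0 0 0; 0 0 0 0 0' ; sed 's/\.560,\.0635/.5473,-.1265/;s/axis/pivot/' st.py > st2.py; python3 st2.py
```

```text
t: 10.17
tool_pos: [0.5334, -0.199, 0.2448]
orientation: [-2.801, -1.421, -0.0]
force: [0.1, -0.1, -0.3]
opening: 0.0004
gripper_force: 0.0
t 10.1667 pos [ 0.5334 -0.199   0.2448] ydir -36.19 tilt [ 0.  0. -1.] pivot in tool x,y 0.0667 -0.0315 F [ 0.1 -0.1 -0.3] open 0.00035347438904901127 q [-0.45  0.08  1.65  0.    1.41  0.18]
```

```bash
python3 -m jog '0 -0.0083 0.004 0 0; 0 0 0 0.025 0; 0 0 0 0.025 0; 0 0 0 0.02 0; 0 0 0 0.011 0; 0 0 0 0 0;0 0 0 0 0' ;  python3 st2.py; python3 - <<'E'
from h import *
c=robot.read_camera("scene");cv2.imwrite("pics/s4.png",cv2.resize(c["color"][130:330,65:365,::-1],None,fx=2.5,fy=2.5))
E
```

```text
t: 10.75
tool_pos: [0.5309, -0.2115, 0.1635]
orientation: [-2.803, -1.418, 0.001]
force: [-0.6, 0.1, 0.8]
opening: 0.0004
gripper_force: 0.0
t 10.75 pos [ 0.5309 -0.2115  0.1635] ydir -36.34 tilt [-0.001  0.    -1.   ] pivot in tool x,y 0.0782 -0.0372 F [-0.6  0.1  0.8] open 0.00044354885362421476 q [-0.47  0.16  1.71 -0.    1.27  0.17]
```

View pics/s4.png

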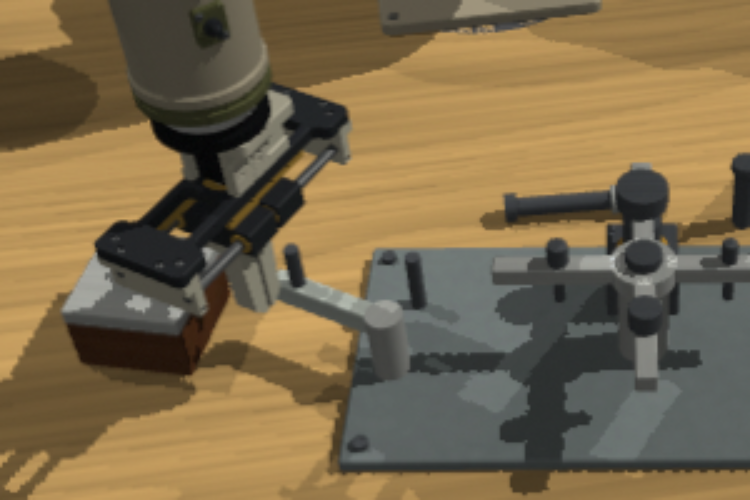

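The finger is just behind the pin, clear of the block. Push the stop clockwise.

```bash
python3 -m jog '0 0.0015 -0.005 0 0; 0 0.0015 -0.005 0 0; 0 0 -0.0035 0 0; 0 -0.0015 -0.0053 0 4; 0 -0.0015 -0.0053 0 4; 0 -0.0015 -0.0053 0 4; 0 -0.0015 -0.0053 0 4; 0 -0.0015 -0.0053 0 4; 0 -0.0015 -0.0053 0 4; 0 -0.0015 -0.0053 0 4' ;  python3 st2.py
```

```text
t: 11.63
tool_pos: [0.4901, -0.1796, 0.1648]
orientation: [3.062, 0.695, 0.003]
force: [2.1, -0.4, 0.2]
opening: 0.0005
gripper_force: 0.7
t 11.6333 pos [ 0.4901 -0.1796  0.1648] ydir -64.42 tilt [ 0.002 -0.001 -1.   ] pivot in tool x,y 0.0745 -0.0232 F [ 2.1 -0.4  0.2] open 0.0004720655000005844 q [-0.45  0.03  1.85 -0.    1.26  0.67]
```

```bash
python3 -m jog '0 -0.0015 -0.0053 0 4; 0 -0.0015 -0.0053 0 4; 0 -0.0015 -0.0053 0 4; 0 -0.0015 -0.0053 0 4; 0 -0.0015 -0.0053 0 4; 0 -0.0015 -0.0053 0 4; 0 -0.0008 -0.0027 0 2; 0 -0.0008 -0.0027 0 2; 0 -0.0008 -0.0027 0 2' ;  python3 st2.py
```

```text
t: 12.38
tool_pos: [0.4705, -0.1436, 0.1647]
orientation: [3.138, -0.118, 0.003]
force: [0.5, -1.2, 0.3]
opening: 0.0003
gripper_force: 0.7
t 12.3833 pos [ 0.4705 -0.1436  0.1647] ydir -94.32 tilt [ 0.002 -0.001 -1.   ] pivot in tool x,y 0.0753 -0.0228 F [ 0.5 -1.2  0.3] open 0.0002708045575624595 q [-0.4  -0.05  1.93 -0.    1.26  1.25]
```

```bash
python3 -m jog '0 -0.0004 -0.0013 0 1; 0 -0.0004 -0.0013 0 1; 0 -0.0004 -0.0013 0 1' ; python3 -m jog '0 -0.0004 -0.0013 0 1';python3 -m jog '0 0 -0.0012 0 0'; python3 st2.py
```

```text
t: 12.63
tool_pos: [0.4697, -0.1397, 0.1643]
orientation: [3.135, -0.199, 0.002]
force: [0.3, -2.1, 0.4]
opening: 0.0006
gripper_force: 0.7
t: 12.72
tool_pos: [0.4694, -0.1383, 0.164]
orientation: [3.133, -0.227, 0.001]
force: [-0.2, -1.0, 1.4]
opening: 0.0005
gripper_force: 0.7
t: 12.8
tool_pos: [0.4694, -0.1371, 0.1639]
orientation: [3.133, -0.228, 0.0]
force: [0.3, -1.8, 1.9]
opening: 0.0007
gripper_force: 0.7
t 12.8 pos [ 0.4694 -0.1371  0.1639] ydir -98.31 tilt [ 0. -0. -1.] pivot in tool x,y 0.0755 -0.0218 F [ 0.3 -1.8  1.9] open 0.0007015558188925547 q [-0.39 -0.06  1.94 -0.    1.26  1.33]
```

Not at the post yet. I'll keep nudging until the force rises.

```bash
for i in 1; do :; done; python3 -m jog '0 0 -0.001 0 0' | grep force:; python3 -m jog '0 0 -0.001 0 0'| grep force:;python3 -m jog '0 0 -0.001 0 0'| grep force:; python3 st2.py
```

```text
force: [0.2, -1.5, 1.2]
gripper_force: 0.7
force: [-1.1, -1.4, 0.8]
gripper_force: 0.7
force: [-1.2, -0.8, 1.2]
gripper_force: 0.7
t 13.05 pos [ 0.4698 -0.1341  0.1636] ydir -98.22 tilt [-0.  0. -1.] pivot in tool x,y 0.0756 -0.0186 F [-1.2 -0.8  1.2] open 0.00020570778980289974 q [-0.38 -0.06  1.94 -0.    1.26  1.33]
```

```bash
python3 -m jog '0 0 -0.001 0 0' | grep ^force:; python3 -m jog '0 0 -0.001 0 0'| grep ^force:;python3 -m jog '0 0 0 0 0'| grep ^force:; python3 st2.py
python3 - <<'E'
from h import *
c=robot.read_camera("scene");a=cv2.resize(c["color"][170:290,165:325,::-1],None,fx=2.4,fy=2.4,interpolation=2)
c=robot.read_camera("top");b=cv2.resize(c["color"][190:310,350:510,::-1],None,fx=2.4,fy=2.4,interpolation=2)
cv2.imwrite("pics/p5.png",np.hstack([a,b]))
E
```

```text
force: [-1.8, -4.2, 1.2]
force: [-2.0, -9.6, 1.7]
force: [-3.0, -6.2, 1.0]
t 13.3 pos [ 0.4699 -0.1329  0.1636] ydir -98.23 tilt [-0.001 -0.002 -1.   ] pivot in tool x,y 0.0757 -0.0174 F [-3.  -6.2  1. ] open 0.0005050734826951909 q [-0.38 -0.06  1.94 -0.    1.26  1.34]
```

View pics/p5.png

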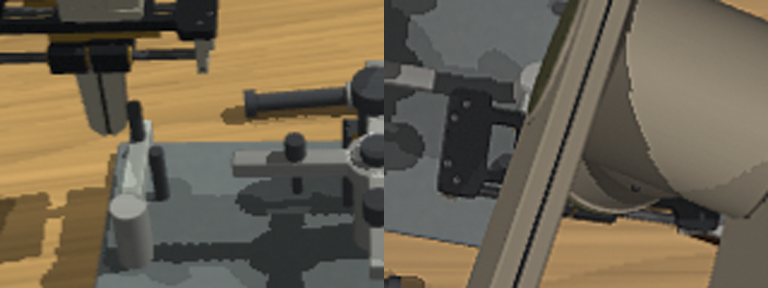

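The force rose to about 10 N, and the picture shows the bar against the post. Back off, lift and check.

```bash
python3 -m jog '0 0 0.005 0 0; 0 0 0.008 0 0; 0 0 0.008 0 0; 0 0 0 -0.02 0; 0 0 0 -0.03 0; 0 0 0.03 -0.03 0; 0 0 0.038 0 0; 0 0 0.038 0 0; 0 0 0.038 0 0; 0 0 0.038 0 0'>/dev/null; python3 -m jog '0 0 0.035 0 0; 0 0 0.035 0 0; 0 0 0 0 0;0 0 0 0 0;0 0 0 0 0'; python3 - <<'E'
from h import *
c=robot.read_camera("top");cv2.imwrite("pics/t6.png",cv2.resize(c["color"][145:305,235:475,::-1],None,fx=3.3,fy=3.3,interpolation=2))
E
```

```text
t: 14.65
tool_pos: [0.4307, -0.402, 0.2426]
orientation: [-3.132, 0.227, 0.001]
force: [0.2, 0.4, 0.3]
opening: 0.0006
gripper_force: 0.0
```

View pics/t6.png

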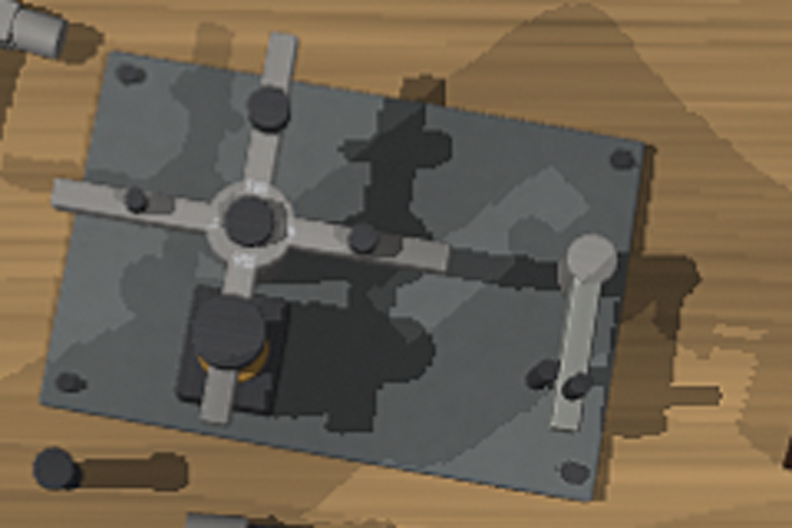

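The strap stop rests against its post, the turret is unchanged with the wide head over the pad, and the loose items in view haven't moved. Handing in.

```bash
python3 -c "
from plant import robot
print(robot.close_job())"
```

```text
the job is handed in; nothing more can be done
None
```

The job is handed in: the widest punch stands over the brass pad, about 0.65° short of exact by my measurement (0.7 mm at the pad), and the strap stop was then pushed clockwise until it rested against its post.

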